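Take the clamp cap of unknown thread hand off the guarded sharpening stone

TASK

The stone under the clear guard of the twin-stone bench sharpener is due for a change. Slide the guard all the way along its track so that it stands over the other stone, then unscrew the fluted clamp cap it was covering: the two spindles turn opposite ways, so the thread may be right- or left-handed and nothing shows which; try it gently both ways and do not force it the way it jams. Lift the cap off and finish while holding it upright in the gripper, some 10 cm or more above its seat and clear of the machine, with the guard left where you slid it and the other cap and the things lying about left alone.

Things in the scene. Friction and masses are not known exactly. Their poses are not given: they have to be found in the camera images.
- sharpener: grey bench sharpener, fixed, 190 mm deep (x), 400 mm wide (y), deck 70 mm above its underside. Origin: centre of its underside; x points from its front (dial, switch) to its back, y to its left, z up. Two stones 120 mm across lie flat on upright spindles at x = 0, y = +95 mm (under the guard at the start) and y = -95 mm; their tops are 102 mm above the origin.
- guard (a joint): travel of the guard in m along the sharpener's -y: 0 over the stone at y = +95 mm, 0.19 (end stop) over that at y = -95 mm; starts within 12 mm of 0. A clear hood on two tracks, 150 mm long (y), open at both ends, its top 166 mm above the sharpener's underside; passes freely over a screwed-on cap. It takes about 3 N to slide and stays where it is left.
- guard_handle (a point): middle of the bar of the bridge handle on top of the guard: round dark bar 12 mm thick, 84 mm long along the sharpener's x, its axis 34 mm above the guard's top panel. Pinch it across the bar, along the sharpener's y.
- cap_a: one of the two alike clamp caps: plain aluminium fluted cylinder, 45 mm across, 44 mm high, dark 24 mm spot on its flat top, 140 g, graspable over its whole height. Origin at the centre of its underside, z up. Its lugs sit under a coarse quarter-turn thread; the hand is not shown. Which cap is under the guard at the start changes each time.
- cap_b: one of the two alike clamp caps: plain aluminium fluted cylinder, 45 mm across, 44 mm high, dark 24 mm spot on its flat top, 140 g, graspable over its whole height. Origin at the centre of its underside, z up. As cap_a, but its thread has the other hand. Which cap is under the guard at the start changes each time.
- seat_a (a point): the clamping face on spindle a, the spindle that cap_a is screwed on: centre of the top of the washer on the stone, where the cap's underside lies; 104 mm above the sharpener's underside. z up.
- seat_b (a point): the clamping face on spindle b, the spindle that cap_b is screwed on: centre of the top of the washer on the stone, where the cap's underside lies; 104 mm above the sharpener's underside. z up.
- spindle_a: the fixed spindle and stone that cap_a is screwed on; origin on its axis, 34 mm below the seat. Cap and spindle x axes agree while tight. Turned the right way the cap turns easily and level, is free after 65 degrees (75 to 130 is sure) and lifts straight off; the wrong way it jams within 10 degrees and the fingers slip. Until it is free it cannot be pulled off.
- spindle_b: the same for cap_b, whose thread has the other hand. Grip either cap with 20 to 40 N; turning the wrong way with a grip over 80 N forces the thread.
- spare_stone: bystander: the fresh stone, a pale ring 120 mm across, 22 mm high, lying on the table; origin at the centre of its underside.
- tape_measure: bystander: yellow tape measure, 36x78x64 mm, origin under its centre.
- glue_bottle: bystander: upright glue bottle, 62 mm across, 167 mm high, origin under its centre.
Things that resemble listed ones, but are neither listed nor needed, are in the scene too. What is shaped like the cap_b but purple or turquoise is not meant.

How it is judged:
By the outcome, as a careful person would: the job done as asked, in the order asked, and still so for the second after the job is handed in, while the arm keeps its last pose, push and grip.
It also fails if it takes over 53 s, if anything falls off the work surface, if the arm or the gripper's body presses on something with over 40 N, if the wrist force passes 120 N, or if a joint passes its speed limit or range.

ROBOT

A 6-joint arm with a two-finger parallel gripper is mounted at the origin on a cart in front of the work surface, level with it; the furniture and walls round the work are solid. World frame = base frame: x ahead of the robot, y to its left, z up, the work surface at z = 0. Lengths are in m, angles in rad, forces in N, time in s.
With the tool pointing down it reaches from about 0.375 to 0.9 m from the base axis. Payload 3.1 kg.
Tool frame: the origin (TCP) lies midway between the tips of the shut fingers; the grasp point (between the pads) lies manip.hold_point_z behind it (manip.hold_point_z is the distance from the TCP to the grasp point, in m); z points along the fingers, y is the direction in which the jaws open and shut (so a half turn about z gives the same grasp; the last joint's range is limited). The gripper opens to 85 mm and grips with 20 to 120 N. Pads are 22 mm wide; open, the fingers measure 114 mm over their backs; the gripper's body (76 mm by 85 mm) begins 54 mm behind the grasp point. The pads swing forward as they close: fully open they stand 13 mm farther back than shut.
Start: joints at [-1.369, 0.527, 1.433, -0, 1.181, -0.178], TCP at [0.232, -0.58, 0.231] pointing down, gripper open.
Joint ranges: [-3.08, 3.08], [-0.75, 2.2], [0.22, 2.44], [-1.43, 4.57], [0, 2.65], [-2.85, 2.85]. Speed limits (rad/s): [2.79, 2.79, 3.14, 3.14, 3.14, 3.14].

INTERFACE

Orientations are given as a unit quaternion [x, y, z, w].
In Python, from station import manip, snapshot, workorder, models gives the robot as it stands.
- The arm moves only by the tool jog_arm, never from a script. Its argument "commands" is a list of rows, each a list of 5 numbers: the opening in per cent of the stroke, from 0 (shut) to 100 (fully open), then the shift along the world's x, y, z in cm, then the turn about the world's z in rad. A call has 1 to 8 rows; each row shifts and turns the pose as measured when the row begins; what a row does not reach is not made up. A row lasts 1/12 s, in which the tool goes at most 41.7 mm and 7.16 degrees, less where a joint would pass 70% of its speed; a pose out of reach is approached as far as the arm can. A call with a gripper value outside its range is refused whole. The fingers move at their own pace and stop on an object; "squeeze" is the grip in N (left out, the last holds). Time passes only in rows, so rows that do not move let the fingers close. It gives the time, the measured TCP pose, the force and the opening at its end, in the units of the state.
- manip.sense(): the state, without advancing time (a new reading comes with each control period).
- snapshot(name): name is "scene" or "top" or "wrist"; returns a dict with "image" (400x640x3 uint8, red, green, blue), "intrinsics" (3x3 intrinsics, pixels), "extrinsics" (4x4, takes a point from camera to world coordinates); the wrist camera has in their place "hand_eye" (4x4, takes a point from camera to tool coordinates, whose origin is the TCP and whose axes are the flange's). Camera axes: x right, y down, z forward; pixel columns grow to the right and rows downward; lengths in m; the calibration is good to about 2 mm. A picture is of the moment at which its call begins: read the wrist's pose just before it. There is no depth.
- workorder.sign_off(): hands the job in, once; it reports no verdict.
Trained networks look in a picture, given as the dict that the camera call returned (one of the last four; its "shot" number tells which), for a name from the list of things; names that differ only in an ending like _2 or _b are one class to them, and where a whole thing is asked for, a point or a joint stands for the part that bears it (a point fixed in the world has none). Each returns a list of dicts, best first, with "score" (0 to 1); they miss things now and then, are a little off and sometimes report something else, mostly with a low value. They report only what shows in the picture. A call takes as long as a camera call. They do not tell look-alikes from the thing itself.
- models.find_in(picture, name): "centre" ([x, y, z] in m, in world coordinates, good to about 4 mm: the middle of the surface that is visible of it).
- models.pinpoint(picture, name): "centre" ([x, y, z] in m, in world coordinates, good to about 4 mm: a listed point, or the origin of a listed thing).
The state is a dict: "t": time; "q": joint angles; "qd": joint speeds; "tau": joint torques, N m; "tcp_pos": TCP position; "tool_rot": TCP orientation; "force": force on the tool from outside, world axes, zero at the start; "ft_torque": the same for the moment, N m; "finger_gap": opening from 0.0 (shut) to 1.0 (fully open).
Only numpy, scipy, OpenCV 4.12 (cv2) and the standard library are available. Lean on these libraries where they do the work, as an engineer would, in place of code of your own. Each camera call takes 0.05 s, during which the arm holds its last target. There are 200 camera calls.

## Working session

There is one attempt and no reset: what is moved stays moved. The work goes in short steps, Python scripts to look and compute and a tool call to move; the robot and the scene stay as the last step left them, time stands still between calls to the robot, and variables do not carry over. Pictures are saved under pics/ and viewed, about 8 in all and at most 12, crops included, and the job is handed in when it is done.

Besides the shell and the picture viewer there is one more tool, called after "Call:" as a command line: name --pt "numbers of a row" for each row, then --argument value for the rest. jog_arm: Moves the arm, as the interface text tells. Its arguments: {"type":"object","properties":{"commands":{"type":"array","items":{"type":"array","items":{"type":"number"}}},"squeeze":{"type":"number"}},"required":["commands"]}

```bash
mkdir -p pics; cat > h.py <<'E'
import numpy as np, cv2
from station import manip, snapshot, workorder, models
def save(p,n): cv2.imwrite(f'pics/{n}.png',cv2.cvtColor(p['image'],cv2.COLOR_RGB2BGR))
def proj(p,X):
    c=np.linalg.inv(p['extrinsics'])@np.append(X,1); u=p['intrinsics']@c[:3]; return np.round(u[:2]/u[2])
E
python3 - <<'E'
from h import *
s=manip.sense(); print(s['t'],s['tcp_pos'],s['tool_rot'],s['finger_gap'],manip.hold_point_z)
for n in ['scene','top']:
    p=snapshot(n); save(p,n+'0')
    for k in ['sharpener','guard_handle','cap_a','seat_a','spare_stone','glue_bottle','tape_measure']:
        for f in ['pinpoint']:
            for d in getattr(models,f)(p,k)[:4]: print(n,k,np.round(d['centre'],3),round(d['score'],2),proj(p,d['centre']))
print(manip.sense()['t'])
E
```

```text
0.0 [ 0.23157124 -0.57973004  0.23033454] [ 9.82025247e-01  1.88746450e-01 -1.88365074e-05 -1.09124865e-03] 0.9998364301611736 0.0187
scene sharpener [0.517 0.042 0.002] 0.7 [306. 234.]
scene sharpener [0.528 0.136 0.104] 0.57 [313. 192.]
scene guard_handle [0.524 0.132 0.206] 0.89 [312. 165.]
scene cap_a [ 0.527 -0.225  0.002] 0.9 [297. 290.]
scene cap_a [ 0.505 -0.055  0.104] 0.7 [297. 224.]
scene cap_a [ 0.695 -0.171  0.   ] 0.7 [358. 282.]
scene cap_a [ 0.696 -0.047  0.002] 0.6 [361. 255.]
scene seat_a [0.527 0.134 0.108] 0.94 [313. 192.]
scene seat_a [ 0.511 -0.055  0.106] 0.72 [300. 224.]
scene spare_stone [0.634 0.364 0.   ] 0.83 [349. 188.]
scene spare_stone [0.528 0.136 0.105] 0.46 [313. 192.]
scene glue_bottle [ 0.782 -0.111  0.004] 0.65 [390. 270.]
scene glue_bottle [ 0.505 -0.049  0.072] 0.55 [298. 232.]
scene tape_measure [ 0.373 -0.335 -0.   ] 0.97 [232. 313.]
top sharpener [0.515 0.044 0.   ] 0.71 [313. 216.]
top sharpener [ 0.508 -0.054  0.11 ] 0.71 [340. 203.]
top guard_handle [0.528 0.13  0.202] 0.9 [286. 211.]
top cap_a [ 0.697 -0.057 -0.002] 0.52 [322. 164.]
top cap_a [ 0.69  -0.171  0.003] 0.49 [350. 155.]
top cap_a [ 0.507 -0.054  0.109] 0.42 [340. 204.]
top seat_a [ 0.504 -0.048  0.107] 0.78 [339. 205.]
top glue_bottle [ 0.787 -0.114 -0.   ] 0.75 [328. 138.]
top tape_measure [ 0.372 -0.336  0.001] 0.81 [422. 217.]
0.8
```

```bash
python3 -c "
import cv2,numpy as np
a=cv2.imread('pics/scene0.png');b=cv2.imread('pics/top0.png')
cv2.imwrite('pics/both.png',cv2.resize(np.vstack([a,b]),None,fx=.75,fy=.75,interpolation=3))"
```

```text
(no output)
```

View pics/both.png

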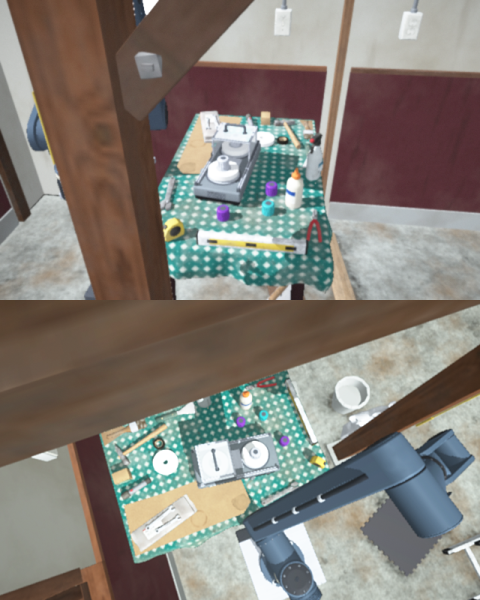

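The pictures show the sharpener with the guard at its left end (scene px ~312,165–192) and the bare cap on the right stone at (297,224). The look-alikes are purple caps at (297,290) and (361,255) and a turquoise one at (358,282), all on the table, so I leave them. I want the handle first, and then the cap under the guard near (0.527,0.135).

Call:
jog_arm --pt "100 0 0 3.5 0" --pt "100 0.5 1 3.5 -0.1" --pt "100 1.5 3.7 0 -0.1" --pt "100 1.5 3.7 0 -0.1" --pt "100 1.5 3.7 0 -0.1" --pt "100 1.5 3.7 0 -0.09" --pt "100 1.5 3.7 0 0" --pt "100 1.5 3.7 0 0" --squeeze 30

```text
t: 1.47
tcp_pos: [0.3255, -0.3493, 0.3036]
tool_rot: [0.997, -0.074, 0.003, 0.004]
force: [2.1, -0.6, 0.2]
finger_gap: 0.998
```

Call:
jog_arm --pt "100 1.5 3.7 0 0" --pt "100 1.5 3.7 0 0" --pt "100 1.5 3.7 0 0" --pt "100 1.5 3.7 0 0" --pt "100 1.5 3.7 0 0" --pt "100 1.5 3.7 0 0" --pt "100 1.5 3.7 0 0" --pt "100 0 0 0 0"

```text
t: 2.13
tcp_pos: [0.4336, -0.0714, 0.3064]
tool_rot: [0.997, -0.073, 0.007, 0.004]
force: [-0.3, -0.1, -0.2]
finger_gap: 0.998
```

Call:
jog_arm --pt "100 1.6 3.7 0 0.04" --pt "100 1.6 3.7 0 0" --pt "100 1.6 3.7 0 0" --pt "100 1.6 3.7 0 0" --pt "100 1.6 3.2 0 0" --pt "100 0 0 0 0"

```text
t: 2.63
tcp_pos: [0.5157, 0.1112, 0.3082]
tool_rot: [0.999, -0.052, 0.01, 0.005]
force: [-0.5, -0.0, 0.9]
finger_gap: 0.999
```

```bash
python3 - <<'E'
from h import *
s=manip.sense(); p=snapshot('wrist'); save(p,'w1'); print(s['tcp_pos'],s['tool_rot'],p['hand_eye'].round(3).tolist())
for k in ['guard_handle','cap_a','seat_a','sharpener']:
    for d in models.pinpoint(p,k)[:3]: print(k,np.round(d['centre'],4),round(d['score'],2))
E
```

```text
[0.51565419 0.11120914 0.30820663] [ 0.99858408 -0.05192304  0.01027025  0.00532426] [[-0.0, -0.964, -0.267, 0.067], [1.0, -0.0, -0.001, -0.0], [0.001, -0.267, 0.964, -0.143], [0.0, 0.0, 0.0, 1.0]]
guard_handle [0.5325 0.1302 0.2071] 0.78
cap_a [ 0.5038 -0.0505  0.1086] 0.86
cap_a [ 0.6896 -0.176   0.0038] 0.78
cap_a [ 6.958e-01 -4.980e-02 -1.000e-04] 0.69
sharpener [0.5162 0.045  0.0042] 0.9
```

View pics/w1.png

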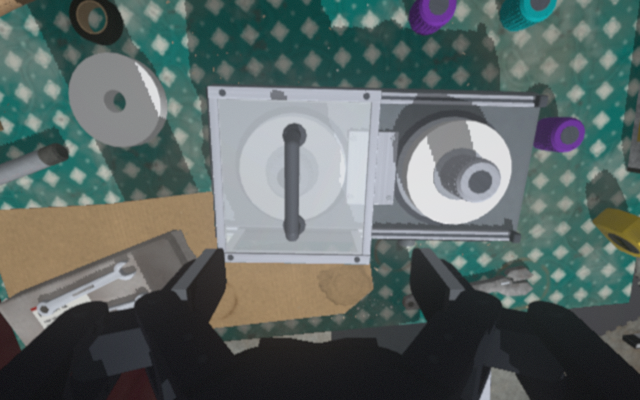

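The wrist view shows the clear guard over the left stone with its handle bar upright at px (292,185), and the bare cap at (482,180). I checked the choice here. The tool is within about 2° of square.

Call:
jog_arm --pt "100 1.4 1.9 -3 0" --pt "100 0 0 -3 0" --pt "100 0 0 -3 0" --pt "100 0 0 -2 0" --pt "100 0 0 -1.2 0" --pt "60 0 0 0 0"

```text
t: 3.38
tcp_pos: [0.5271, 0.1139, 0.1856]
tool_rot: [0.998, -0.063, 0.012, 0.008]
force: [-0.4, 0.5, 0.1]
finger_gap: 0.885
```

Call:
jog_arm --pt "20 0 0 0 0" --pt "0 0 0 0 0" --pt "0 0 0 0 0" --pt "0 0 0 0 0" --pt "0 0 0 0 0" --pt "0 0 0 0 0"

```text
t: 3.88
tcp_pos: [0.5274, 0.1115, 0.1891]
tool_rot: [0.998, -0.067, 0.014, 0.006]
force: [1.4, -0.6, -7.5]
finger_gap: 0.128
```

Handle is held (opening ≈ 11 mm). Sliding.

Call:
jog_arm --pt "0 -0.2 -2 0 0" --pt "0 -0.2 -2 0 0" --pt "0 -0.2 -2 0 0" --pt "0 -0.2 -2 0 0" --pt "0 -0.2 -2 0 0"

```text
t: 4.3
tcp_pos: [0.5152, 0.0159, 0.1891]
tool_rot: [0.998, -0.063, 0.013, 0.003]
force: [0.2, 2.2, -2.7]
finger_gap: 0.125
```

Call:
jog_arm --pt "0 -0.2 -2 0 0" --pt "0 -0.2 -2 0 0" --pt "0 -0.1 -1 0 0" --pt "0 -0.1 -1 0 0" --pt "0 -0.05 -0.6 0 0" --pt "0 -0.05 -0.6 0 0"

```text
t: 4.8
tcp_pos: [0.5064, -0.0519, 0.189]
tool_rot: [0.998, -0.068, 0.012, -0.007]
force: [9.2, 38.1, -0.7]
finger_gap: 0.126
```

End stop reached (38 N). Relax, release, rise, look.

Call:
jog_arm --pt "0 0 0 0 0" --pt "0 0 0 0 0" --pt "40 0 0 0 0" --pt "60 0 0 0 0" --pt "60 0 0 0 0" --pt "60 0 0 1.5 0" --pt "60 0 0 3 0" --pt "60 0 0 3 0"

```text
t: 5.47
tcp_pos: [0.5047, -0.0516, 0.2621]
tool_rot: [0.998, -0.066, 0.008, -0.007]
force: [0.6, -0.6, -0.9]
finger_gap: 0.601
```

Call:
jog_arm --pt "100 0 0 3 0" --pt "100 0.3 3 2 0" --pt "100 0.3 3.5 1 -0.1" --pt "100 0.3 3.5 0 -0.1" --pt "100 0.2 3.5 0 -0.1" --pt "100 0 0 0 0"

```text
t: 5.97
tcp_pos: [0.5225, 0.0827, 0.3367]
tool_rot: [0.974, -0.226, 0.021, -0.003]
force: [0.5, 0.5, -0.6]
finger_gap: 0.998
```

```bash
python3 - <<'E'
from h import *
s=manip.sense(); p=snapshot('wrist'); save(p,'w2'); print(s['tcp_pos'],s['tool_rot'],s['q'])
for k in ['guard_handle','cap_a','seat_a','sharpener']:
    for d in models.pinpoint(p,k)[:3]: print(k,np.round(d['centre'],4),round(d['score'],2))
E
```

```text
[0.52252526 0.08274674 0.33673697] [ 0.97378819 -0.22645019  0.02118709 -0.00282343] [-5.32841706e-02  2.65047671e-01  1.55871215e+00 -1.90802472e-03
  1.27512026e+00  1.97499868e+00]
guard_handle [ 0.5038 -0.0507  0.2065] 0.56
cap_a [ 6.981e-01 -5.460e-02  5.000e-04] 0.98
cap_a [ 0.5273 -0.2207  0.0012] 0.75
cap_a [0.5275 0.1384 0.1095] 0.63
sharpener [ 5.152e-01  4.230e-02 -3.000e-04] 0.69
```

View pics/w2.png

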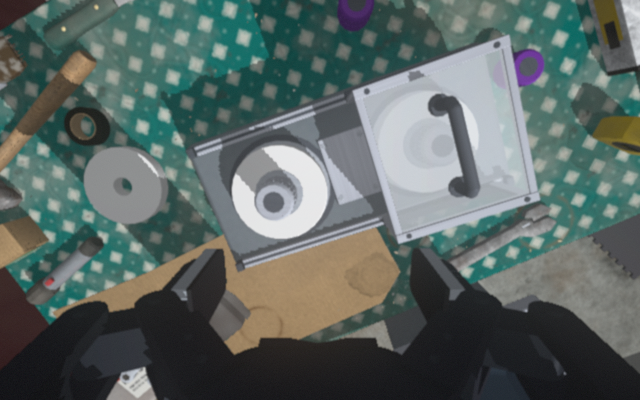

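The view shows the guard now over the right stone (handle px 460,150). The bared aluminium cap on the left stone has its dark spot at px (273,202). Next I turn the wrist to mid-range and move over the cap.

Call:
jog_arm --pt "100 0 1 0 0.12" --pt "100 0.3 1.5 0 0.12" --pt "100 0 1.5 0 0.12" --pt "100 0 1.3 0 0.12" --pt "100 0 0 0 0.12" --pt "100 0 0 0 0.12" --pt "100 0 0 -1 0.12" --pt "100 0 0 -1 0.12"

```text
t: 6.88
tcp_pos: [0.5274, 0.118, 0.3136]
tool_rot: [0.965, 0.261, 0.017, -0.007]
force: [0.6, -1.5, -0.2]
finger_gap: 0.997
```

Call:
jog_arm --pt "100 0 0 -1 0.12" --pt "100 0 0 -1 0.12" --pt "100 0 0 -1 0.12" --pt "100 0 0 -1 0.12" --pt "100 0 0 -1 0.12" --pt "100 0 0 0 0.12" --pt "100 0 0 0 0.12" --pt "100 0 0 0 0"

```text
t: 7.55
tcp_pos: [0.5268, 0.1027, 0.2557]
tool_rot: [0.766, 0.643, 0.008, -0.015]
force: [-0.2, 0.6, -0.8]
finger_gap: 1.001
```

```bash
python3 - <<'E'
from h import *
from scipy.spatial.transform import Rotation as R
s=manip.sense(); p=snapshot('wrist'); print(s['tcp_pos'],s['tool_rot'],s['q'])
T=np.eye(4);T[:3,:3]=R.from_quat(s['tool_rot']).as_matrix();T[:3,3]=s['tcp_pos'];E=T@p['hand_eye'];q=dict(p,extrinsics=E)
print('tool z',T[:3,2])
for k in ['cap_a','seat_a','guard_handle']:
    for d in models.pinpoint(p,k)[:3]: print(k,np.round(d['centre'],4),round(d['score'],2),proj(q,d['centre']))
c=proj(q,[.527,.136,.148]); print('top px',c)
x,y=c.astype(int); im=p['image'][max(y-90,0):y+90,max(x-110,0):x+110]
g=cv2.cvtColor(im,cv2.COLOR_RGB2BGR); cv2.imwrite('pics/c3.png',cv2.resize(g,None,fx=3,fy=3))
print('origin',max(x-110,0),max(y-90,0)); np.savez('c3.npz',E=E,K=p['intrinsics'])
E
```

```text
[0.5268238  0.10270371 0.25573191] [ 0.76551432  0.64319156  0.00754603 -0.01534612] [-0.03439937  0.38004426  1.62395123  0.03609933  1.14717151  0.1238348 ]
tool z [-0.0081878   0.03320242 -0.99941511]
cap_a [ 6.974e-01 -4.940e-02  5.000e-04] 0.98 [461. 261.]
cap_a [0.5256 0.1375 0.1077] 0.87 [313. 157.]
top px [314. 164.]
origin 204 74
```

View pics/c3.png

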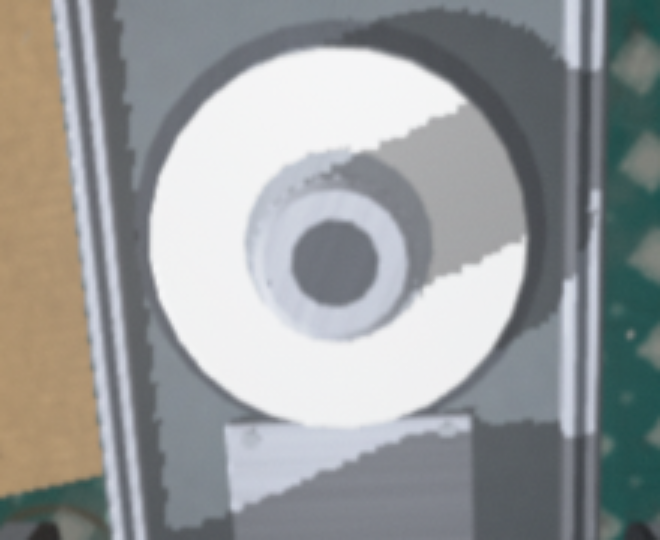

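```bash
python3 - <<'E'
import numpy as np
d=np.load('c3.npz');E,K=d['E'],d['K']
r=E[:3,:3]@np.linalg.inv(K)@[315.7,161.3,1]; o=E[:3,3]; print(o+r*(.148-o[2])/r[2])
E
```

```text
[0.52901035 0.13753301 0.148     ]
```

Call:
jog_arm --pt "100 0.1 1.8 0 0" --pt "100 0 1.7 0 0" --pt "100 0 0 0 0" --pt "100 0 0 -2 0" --pt "100 0 0 -2 0" --pt "100 0 0 -2 0" --pt "100 0 0 0 0"

```text
t: 8.33
tcp_pos: [0.5308, 0.1377, 0.1987]
tool_rot: [0.77, 0.638, 0.012, -0.011]
force: [-0.6, -0.5, -0.4]
finger_gap: 1.0
```

Call:
jog_arm --pt "100 -0.2 0 -2.5 0" --pt "100 0 0 -2.5 0" --pt "100 0 0 -2 0" --pt "100 0 0 -1 0" --pt "100 0 0 0 0"

```text
t: 8.75
tcp_pos: [0.5328, 0.1359, 0.1209]
tool_rot: [0.771, 0.636, 0.016, -0.007]
force: [0.0, 0.4, -0.7]
finger_gap: 1.0
```

Call:
jog_arm --pt "90 -0.4 0.1 -0.2 0" --pt "70 0 0 0 0" --squeeze 30

```text
t: 8.92
tcp_pos: [0.5298, 0.1366, 0.1202]
tool_rot: [0.772, 0.636, 0.016, -0.007]
force: [-1.0, -0.1, -0.8]
finger_gap: 0.782
```

Call:
jog_arm --pt "40 0 0 0 0" --pt "40 0 0 0 0" --pt "40 0 0 0 0" --pt "40 0 0 0 0"

```text
t: 9.25
tcp_pos: [0.5306, 0.1367, 0.1231]
tool_rot: [0.771, 0.636, 0.018, -0.006]
force: [1.7, -0.8, -7.2]
finger_gap: 0.516
```

```bash
python3 -c "
from h import *
s=manip.sense(); print(s['force'],s['ft_torque'],s['q'],s['tcp_pos'],s['tool_rot'],s['finger_gap'])"
```

```text
[ 1.73120227 -0.75419805 -7.17199788] [-0.05858834 -0.1906562   0.00469754] [0.03123151 0.57070441 1.74482723 0.0421683  0.8052542  0.19403735] [0.53061548 0.13665395 0.12313885] [ 0.77140451  0.63607486  0.01770108 -0.00552539] 0.5163108849093053
```

Cap gripped (≈44 mm). Gentle trial counter-clockwise.

Call:
jog_arm --pt "35 0 0 0 0.05" --pt "35 0 0 0 0.05" --pt "35 0 0 0 0.05" --pt "35 0 0 0 0.05" --pt "35 0 0 0 0.05"

```text
t: 9.67
tcp_pos: [0.5315, 0.138, 0.1231]
tool_rot: [0.683, 0.731, 0.019, -0.008]
force: [0.2, 0.4, -2.6]
finger_gap: 0.52
```

```bash
cat > st.py <<'E'
from h import *
s=manip.sense(); x,y=s['tool_rot'][:2]
print(s['t'],'F',s['force'].round(1),'M',s['ft_torque'].round(2),'p',s['tcp_pos'].round(4),'yaw',round(float(2*np.arctan2(y,x)),3),'q6',s['q'][5].round(3),'gap',round(float(s['finger_gap']),3))
E
python3 st.py
```

```text
9.6667 F [ 0.2  0.4 -2.6] M [ 0.06 -0.02 -0.02] p [0.5315 0.138  0.1231] yaw 1.639 q6 -0.073 gap 0.52
```

Call:
jog_arm --pt "35 0 0 0 0.06" --pt "35 0 0 0 0.06" --pt "35 0 0 0 0.06" --pt "35 0 0 0 0.06"

```text
t: 10.0
tcp_pos: [0.5313, 0.1387, 0.1236]
tool_rot: [0.585, 0.81, 0.018, -0.01]
force: [0.3, 0.7, -2.1]
finger_gap: 0.518
```

```bash
python3 st.py
```

```text
10.0 F [ 0.3  0.7 -2.1] M [ 0.08  0.09 -0.02] p [0.5313 0.1387 0.1236] yaw 1.89 q6 -0.328 gap 0.518
```

It turns freely with Mz ≈ 0, so the thread is right-handed. Continuing to about 105°.

Call:
jog_arm --pt "35 0 0 0 0.1" --pt "35 0 0 0 0.1" --pt "35 0 0 0 0.1" --pt "35 0 0 0 0.1" --pt "35 0 0 0 0.1" --pt "35 0 0 0 0.1"

```text
t: 10.5
tcp_pos: [0.5302, 0.1393, 0.1244]
tool_rot: [0.306, 0.952, 0.014, -0.016]
force: [-1.1, 0.3, -2.5]
finger_gap: 0.517
```

```bash
python3 st.py
```

```text
10.5 F [-1.1  0.3 -2.5] M [-0.    0.05  0.04] p [0.5302 0.1393 0.1244] yaw 2.52 q6 -0.948 gap 0.517
```

Call:
jog_arm --pt "35 0 0 0 0.1" --pt "35 0 0 0 0.1" --pt "35 0 0 0 0.1" --pt "35 0 0 0 0.1" --pt "35 0 0 0 0.1" --pt "35 0 0 0 0.1" --pt "35 0 0 0 0" --pt "35 0 0 0.3 0"

```text
t: 11.17
tcp_pos: [0.5288, 0.1393, 0.1279]
tool_rot: [-0.005, 1.0, 0.007, -0.021]
force: [0.1, 0.2, -2.1]
finger_gap: 0.513
```

Call:
jog_arm --pt "35 0 0 0.4 0" --pt "35 0 0 0.4 0"

```text
t: 11.33
tcp_pos: [0.5289, 0.1394, 0.1364]
tool_rot: [-0.003, 1.0, 0.007, -0.021]
force: [0.4, -0.5, -1.9]
finger_gap: 0.519
```

```bash
python3 st.py
```

```text
11.3333 F [ 0.4 -0.5 -1.9] M [-0.04  0.01 -0.07] p [0.5289 0.1394 0.1364] yaw 3.147 q6 -1.545 gap 0.519
```

It lifts freely, carrying about the cap's weight.

Call:
jog_arm --pt "35 0 0 1.5 0" --pt "35 0 0 2.5 0" --pt "35 0 0 2.5 0" --pt "35 0 0 2.5 0" --pt "35 0 0 2.5 0" --pt "35 0 0 2.5 0" --pt "35 0 0 1 0" --pt "35 0 0 0 0"

```text
t: 12.0
tcp_pos: [0.5275, 0.1395, 0.2974]
tool_rot: [0.003, 1.0, 0.008, -0.019]
force: [0.8, -0.7, -2.4]
finger_gap: 0.52
```

```bash
python3 st.py; python3 - <<'E'
from h import *
p=snapshot('wrist'); a=cv2.cvtColor(p['image'],cv2.COLOR_RGB2BGR)
for k in ['guard_handle','cap_a','seat_a']:
    for d in models.pinpoint(p,k)[:4]: print('w',k,np.round(d['centre'],3),round(d['score'],2))
p=snapshot('scene')
for k in ['guard_handle','cap_a']:
    for d in models.pinpoint(p,k)[:5]: print('s',k,np.round(d['centre'],3),round(d['score'],2))
b=cv2.cvtColor(p['image'],cv2.COLOR_RGB2BGR)[140:340,180:480]
cv2.imwrite('pics/f.png',np.vstack([cv2.resize(a,(480,300)),cv2.resize(b,(480,300),interpolation=2)]))
E
```

```text
12.0 F [ 0.8 -0.7 -2.4] M [-0.05 -0.03 -0.01] p [0.5275 0.1395 0.2974] yaw 3.136 q6 -1.527 gap 0.52
w cap_a [ 0.689 -0.178  0.003] 0.95
w cap_a [ 0.696 -0.052 -0.   ] 0.81
w cap_a [0.526 0.14  0.281] 0.75
w seat_a [0.53  0.137 0.108] 0.7
s guard_handle [ 0.502 -0.053  0.203] 0.78
s cap_a [ 0.529 -0.222 -0.002] 0.8
s cap_a [ 0.696 -0.051  0.001] 0.67
s cap_a [ 0.509 -0.052  0.105] 0.58
s cap_a [ 0.695 -0.172 -0.   ] 0.54
s cap_a [0.53  0.138 0.279] 0.48
```

View pics/f.png

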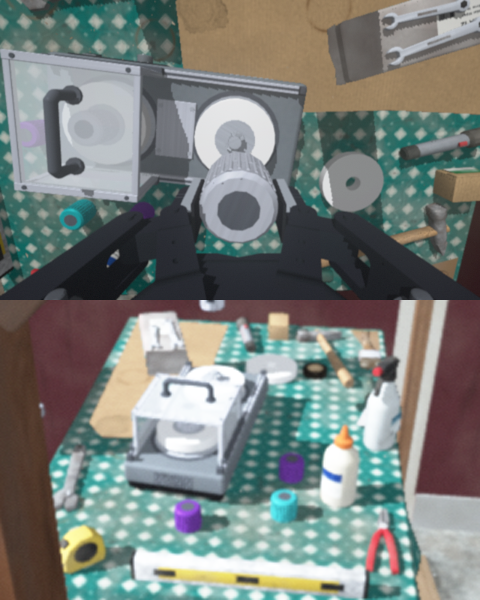

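The cap is upright in the gripper (upper picture, px 238,208) above its bare spindle (235,140). The guard stands over the other stone and its cap (65,130), and the bystanders have not moved.

```bash
python3 -c "
from h import *
workorder.sign_off()"; python3 st.py
```

```text
the job is handed in; nothing more can be done
the job is handed in; nothing more can be done
```

The job is handed in, at about 12 s on the robot's clock. I slid the guard to its end stop, unscrewed the cap it had been covering, and lifted that cap off.

- **Guard:** I pushed the handle until the force rose to 38 N at the stop. The last scene picture puts the handle at (0.502, -0.053), which is over the other stone.
- **Thread:** I gripped with 30 N and turned about 100° counter-clockwise from above. There was almost no torque, and the cap then lifted with only about 2 N. I did not try the other way, because this way turned freely past 10°, where the wrong way would have jammed.
- **Cap:** It is held upright (about 2° tilt) with its underside at z ≈ 0.28, roughly 17 cm above its seat.
- **Rest of the scene:** In the last pictures the other cap and the purple and turquoise look-alikes measured where they were. The tape measure, glue bottle and spare stone looked unmoved.

No final check failed, though the networks did not report the guard handle in the last wrist picture. Earlier, the guard shifted up to about 2 cm along its track as the fingers closed on the handle, in the direction it was going to be slid.

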